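# Close the jar that holds the sample

## Robot

A 6-joint arm with a two-finger parallel gripper is mounted at the origin on the work surface. World frame = base frame: x ahead of the robot, y to its left, z up, the work surface at z = 0. Lengths are in mm, angles in degrees, forces in N, time in s.
With the tool pointing down it reaches from about 425 to 925 mm from the base axis. Payload 12.5 kg.
Tool frame: the origin (TCP) lies on the centre line of the jaws, within the pads' length; the fingertips stand 11 mm ahead of it and the grasp point (between the pads) lies 8 mm behind it (r.finger_overhang is the distance from the TCP to the fingertips, in mm); z points along the fingers, y is the line along which they close (so a half turn about z gives the same grasp; the last joint's range is limited). The gripper opens to 85 mm and grips with 20 to 120 N. Pads are 22 mm wide; open, the fingers measure 114 mm over their backs; the gripper's body (76 mm by 85 mm) begins 54 mm behind the grasp point. The pads swing forward as they close: fully open they stand 13 mm farther back than shut.
Start: joints at [-78.701, 28.126, 89.318, -0, 62.55, -6.05], TCP at [186.394, -596.574, 242.327] pointing down, gripper open.
Joint ranges: [-177.58, 177.58], [-47.91, 125.51], [2.72, 160], [-65.01, 245.01], [3.68, 167.84], [-153.87, 153.87]. Speed limits (degrees/s): [127.2, 127.2, 159.86, 180, 180, 180].

## Interface

Orientations are given as [roll, pitch, yaw] about the fixed x, y, z axes, in that order (R = Rz(yaw) Ry(pitch) Rx(roll)).
In Python, from plant import r, solve_ik, readout, viewer, sign_off gives the robot as it stands. Calls block until the motion is done:
- r.movep(position, orientation): joint-space move of the TCP to a pose.
- r.move_straight(position, attitude=None, vel=150, f_stop=None): straight line of the TCP; attitude=None keeps the orientation; vel is the mean speed in mm/s. With f_stop (N) it stops when the force on the tool has changed by that much, and returns True; else False.
- r.set_joints(angles): joint-space move.
- r.set_gripper(opening, force=None): finger opening in mm; force is the grip in N (None keeps the last); returns when the fingers have stopped.
- r.sleep(seconds).
- solve_ik(position, orientation): joint angles nearest the present ones, or None.
- readout.observe(): the state.
- viewer.snapshot(name): name is "scene" or "top"; returns a dict with "img" (480x640x3 uint8, red, green, blue), "fovy" (degrees; the focal length in pixels is half the picture's height over the tangent of half this angle, whatever the lens; pixels are square), "cx", "cy" (the principal point, pixels), "view" (4x4, takes a point from world to camera coordinates). Camera axes: x right, y up, looking along -z (the intrinsics and any distortion apply to the point x, -y, -z); pixel columns grow to the right and rows downward; lengths in mm; the calibration is good to about 2 mm. A picture is of the moment at which its call begins. There is no depth.
A pose or a line that the arm cannot do raises r.Unreachable and nothing moves.
- sign_off(): hands the job in; it is judged then, once.
Trained networks look in a picture, given as the dict that the camera call returned (one of the last four; its "shot" number tells which), for a name from the list of things; names that differ only in an ending like _2 or _b are one class to them, and where a whole thing is asked for, a point or a joint stands for the part that bears it (a point fixed in the world has none). Each returns a list of dicts, best first, with "conf" (0 to 1); they miss things now and then, are a little off and sometimes report something else, mostly with a low value. They report only what shows in the picture. A call takes as long as a camera call. They do not tell look-alikes from the thing itself.
- viewer.search_frame(picture, query): "box" ([left, top, right, bottom] as shares, 0 to 1, of the picture: columns of its width, rows of its height, round what is visible of it).
The state is a dict: "time": time; "qpos": joint angles; "joint_velocities": joint speeds; "tau": joint torques, N m; "tool_pos": TCP position; "tool_rot": TCP orientation; "force": force on the tool from outside, world axes, zero at the start; "ft_torque": the same for the moment, N m; "gripper_width": finger opening in mm; "gripper_force": force on a finger pad.
Only numpy, scipy, OpenCV 4.12 (cv2) and the standard library are available. Lean on these libraries where they do the work, as an engineer would, in place of code of your own. Each camera call takes 0.05 s, during which the arm holds its last target. There are 200 camera calls.

## Task

One of the two open white jars holds a small brass sample. Take the loose lid off the sloping draining stand, put it on that jar and press it down until it is fully home on the rim and level all round, with the sample still inside. Leave the empty jar and the two little glass vials standing where they are, and do not push the jar you close out of its place either.

Things in the scene. Friction and masses are not known exactly. Their poses are not given: they have to be found in the camera images.
- lid: White plastic lid, 90 g: flange 94 mm across, 5 mm thick; plug below it 77 mm across, 12 mm deep; knob on top 24 mm across, 30 mm tall. Origin: centre of the plug's underside; z along the axis to the knob (flange top 17 mm, knob top 47 mm). Starts on the stand, axis leaning 32 degrees. Seated, its origin is 60 mm above the jar's; merely laid on the pads, 67 mm.
- jar_a: An open white plastic jar (the two are alike), 92 mm across, 72 mm tall to the rim, mouth 84 mm, floor 6 mm thick, 0.45 kg, loose. In the mouth, 5 mm below the rim, a ring of four black rubber pads (62 to 82 mm across) bears the lid's weight; pushed with about 12 N in all it sinks up to 7.5 mm and stays down. Either jar may hold the sample. Origin: centre of the underside, z up.
- jar_b: The other open white plastic jar (the two are alike), 92 mm across, 72 mm tall to the rim, mouth 84 mm, floor 6 mm thick, 0.45 kg, loose. In the mouth, 5 mm below the rim, a ring of four black rubber pads (62 to 82 mm across) bears the lid's weight; pushed with about 12 N in all it sinks up to 7.5 mm and stays down. Either jar may hold the sample. Origin: centre of the underside, z up.
- sample: The brass sample, a plain cylinder 28 mm in diameter and 42 mm tall, standing on the floor inside one of the jars. Origin: centre of its underside, z up.
- stand: Draining stand, fixed: a steel plate 112 by 112 mm sloping at 32 degrees, low edge at the stand's +x (roughly away from the robot), 85 mm tall at the other; two pegs, 8 mm thick and 21 mm tall, near the low edge hold the lid. Base 110 by 112 mm. Origin: centre of the base on the bench, z up; the slope's normal leans to the stand's +x.
- vial_a: A small capped glass vial, 22 mm diameter, 45 mm tall, standing on the bench among the jars; a bystander. Origin: centre of its underside, z up.
- vial_b: Another small capped glass vial, 22 mm diameter, 45 mm tall, standing on the bench among the jars; a bystander. Origin: centre of its underside, z up.
Mind the look-alikes: they are no part of the job. What is shaped like the jar_b but green is not meant. Of the things that look like the sample, the larger one is meant.

How it is judged (in metres and radians):
At the end, for the whole second after the job is handed in: The lid, knob up, sits on the jar that contains the brass sample: centred within 7 mm, its flange down on the rim within 1.7 mm (origin 57 to 61.7 mm above the jar's), level with the jar within 0.03 rad; it is at rest, the sample is inside that jar, and both jars and both vials stand upright (((horizontal distance between sample and jar_a below 0.036 m and z of sample in the frame of jar_a between 0 and 0.04 m and horizontal distance between lid and jar_a below 0.007 m and z of lid in the frame of jar_a between 0.057 and 0.0617 m and angle between lid's own z axis and vertical below 0.1 rad and angle between the z axis of lid and the z axis of jar_a, either way round below 0.03 rad) or (horizontal distance between sample and jar_b below 0.036 m and z of sample in the frame of jar_b between 0 and 0.04 m and horizontal distance between lid and jar_b below 0.007 m and z of lid in the frame of jar_b between 0.057 and 0.0617 m and angle between lid's own z axis and vertical below 0.1 rad and angle between the z axis of lid and the z axis of jar_b, either way round below 0.03 rad)) and linear speed of lid below 0.02 m/s and angle between each of jar_a, jar_b's own z axis and vertical below 0.05 rad and angle between each of vial_a, vial_b's own z axis and vertical below 0.1 rad); the robot touches nothing.
It fails at once if a jar was shifted by more than 40 mm or tipped (distance of any of jar_a, jar_b from where it was at the start of the episode above 0.04 m or angle between any of jar_a, jar_b's own z axis and vertical above 0.35 rad).
It fails at once if a vial was shifted by more than 30 mm or knocked over (distance of any of vial_a, vial_b from where it was at the start of the episode above 0.03 m or angle between any of vial_a, vial_b's own z axis and vertical above 0.6 rad).
It also fails if it takes over 43 s, if anything falls off the work surface, if the arm or the gripper's body presses on something with over 40 N, if the wrist force passes 120 N, or if a joint passes its speed limit or range.

## Working session

There is one attempt and no reset: what is moved stays moved. The work goes in short steps, each a Python script; the robot and the scene stay as the last script left them, time stands still between calls to the robot, and variables do not carry over. Pictures are saved under pics/ and viewed, at most 10 in all, crops included, and the job is handed in when it is done.

```bash
ls; mkdir -p pics; python3 - <<'E'
from plant import r,readout,viewer
import cv2,numpy as np
for n in ("scene","top"):
    s=viewer.snapshot(n); cv2.imwrite(f"pics/{n}0.png",s["img"][:,:,::-1])
    print(n,s["fovy"],s["cx"],s["cy"],[k for k in s if k!="img"]); print(np.round(s["view"],4).tolist())
    for q in ("lid","jar_a","sample","stand","vial_a"):
        for d in viewer.search_frame(s,q): print(q,round(d["conf"],2),[round(b*w) for b,w in zip(d["box"],(640,480,640,480))])
print(readout.observe()["time"])
E
```

```text
pics
scene 46.22141117837317 315.5879610616117 233.8461508842464 ['fovy', 'cx', 'cy', 'view', 'shot']
[[0.6204, 0.7843, 0.0065, -324.9026], [-0.4455, 0.3456, 0.8259, 193.7677], [0.6455, -0.5153, 0.5638, -1290.055], [0.0, 0.0, 0.0, 1.0]]
lid 0.95 [406, 168, 454, 215]
jar_a 0.9 [274, 199, 334, 267]
jar_a 0.81 [156, 302, 236, 390]
jar_a 0.65 [100, 257, 171, 337]
sample 0.84 [202, 275, 218, 300]
sample 0.6 [134, 282, 150, 292]
stand 0.68 [387, 165, 467, 237]
vial_a 0.86 [248, 260, 263, 288]
vial_a 0.84 [353, 204, 367, 227]
top 57.41891593131089 318.60539610471085 240.48009743166799 ['fovy', 'cx', 'cy', 'view', 'shot']
[[0.0001, -0.9998, -0.022, 11.9717], [0.9904, -0.003, 0.1383, -563.5597], [-0.1383, -0.0218, 0.9902, -769.9992], [0.0, 0.0, 0.0, 1.0]]
lid 0.8 [164, 218, 222, 262]
jar_a 0.96 [299, 254, 351, 307]
jar_a 0.63 [442, 183, 503, 240]
jar_a 0.6 [455, 261, 519, 316]
sample 0.78 [475, 279, 491, 299]
stand 0.61 [151, 212, 235, 282]
vial_a 0.56 [385, 252, 399, 268]
0.6
```

View pics/scene0.png

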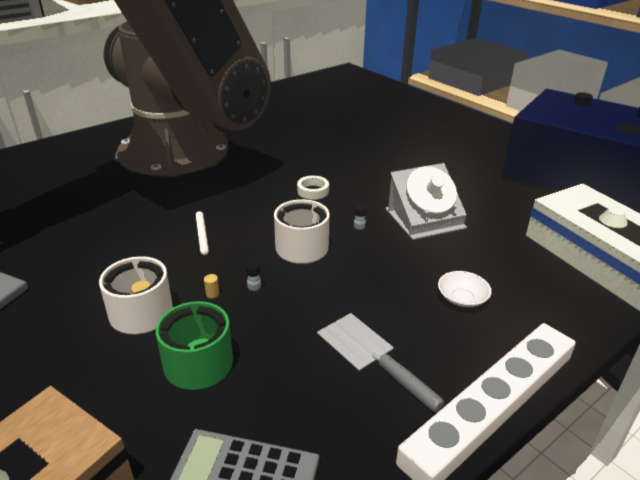

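View pics/top0.png

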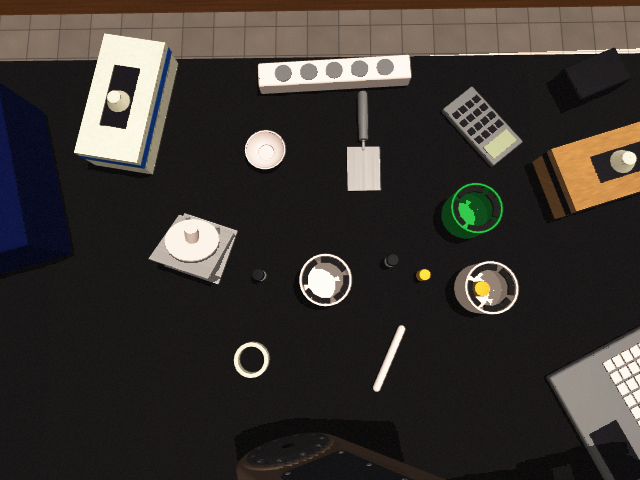

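The brass sample stands in the white jar at scene (138,290) / top (490,288). The small brass piece beside it, at top (425,275), is the look-alike, and the other jar at top (325,280) is empty. The lid lies on the stand at scene (432,191) / top (192,240). I'll zoom in for measurement.

```bash
cat > h.py <<'E'
import numpy as np,cv2
from scipy.optimize import least_squares
def proj(s,P):
    P=np.atleast_2d(P); V=np.array(s["view"]); c=P@V[:3,:3].T+V[:3,3]
    f=240/np.tan(np.radians(s["fovy"])/2)
    return np.c_[s["cx"]+f*c[:,0]/-c[:,2], s["cy"]+f*-c[:,1]/-c[:,2]]
def plane(s,uv,z):
    V=np.array(s["view"]); R=V[:3,:3]; f=240/np.tan(np.radians(s["fovy"])/2)
    d=R.T@np.array([(uv[0]-s["cx"])/f,-(uv[1]-s["cy"])/f,-1]); o=-R.T@V[:3,3]
    return o+d*(z-o[2])/d[2]
E
python3 - <<'E'
from h import *
from plant import viewer
S={n:viewer.snapshot(n) for n in("scene","top")}
import pickle; pickle.dump(S,open("S.pkl","wb"))
t=[]
for n,u,v in(("scene",428,195),("top",193,247),("scene",137,285),("top",488,285)):
    t.append(cv2.resize(S[n]["img"][v-37:v+38,u-50:u+50,::-1],(400,300),interpolation=cv2.INTER_CUBIC))
cv2.imwrite("pics/c1.png",np.vstack([np.hstack(t[:2]),np.hstack(t[2:])]))
for uv,z in(((490,288),72),((325,280),72),((192,240),60),((258,275),45),((391,261),45),((473,209),72)): print(plane(S["top"],uv,z).round())
for uv,z in(((135,282),72),((302,218),72)): print(plane(S["scene"],uv,z).round())
E
```

```text
[ 475. -286.   72.]
[489.  -1.  72.]
[562. 240.  60.]
[500. 121.  45.]
[ 525. -120.   45.]
[ 615. -264.   72.]
[ 490. -294.   72.]
[501. -11.  72.]
```

View pics/c1.png

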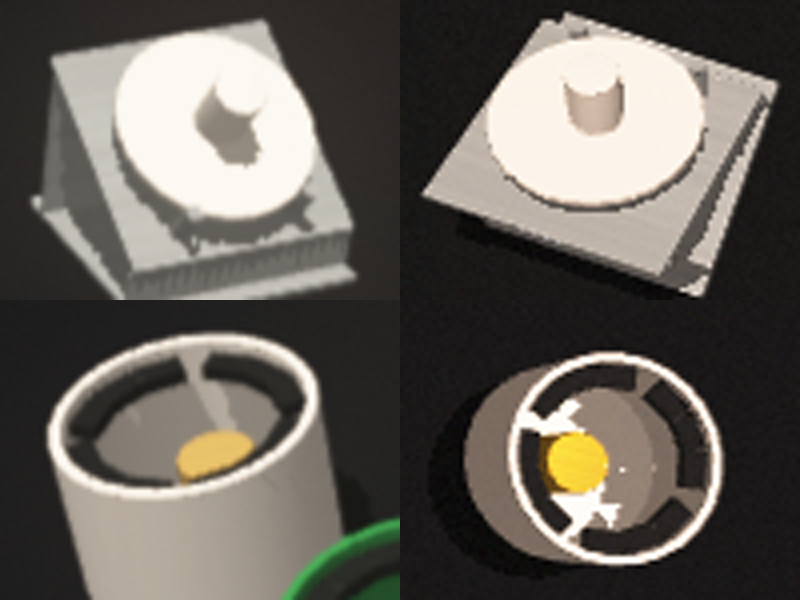

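```bash
cat > fit.py <<'E'
from h import *
import pickle
S=pickle.load(open("S.pkl","rb")); a=np.linspace(0,2*np.pi,180); C=np.c_[np.cos(a),np.sin(a),0*a]
bb=lambda u: np.r_[u.min(0),u.max(0)]
def px(b,ox,oy,cx,cy): # composite box -> pixels
    b=np.array(b,float); return (b-[ox,oy,ox,oy]+.5)/4-.5+[cx,cy,cx,cy]
js=px([48,333,320,500],0,300,87,248); jt=px([510,352,722,565],400,300,438,248)
for use in("s","t","st"):
    def f(p):
        P=C*46+[p[0],p[1],72]; e=[]
        if "s" in use:e.append(bb(proj(S["scene"],P))-js)
        if "t" in use:e.append(bb(proj(S["top"],P))-jt)
        return np.concatenate(e)
    q=least_squares(f,[475,-286]); print("jar",use,q.x.round(1),q.fun.round(1))
ls=px([113,32,315,220],0,0,378,158); lt=px([487,37,704,206],400,0,143,210)
ks=px([241,93,241,93],0,0,378,158)[:2]; kt=px([592,74,592,74],400,0,143,210)[:2]
def axes(yaw,t=np.radians(32)):
    c,s=np.cos(yaw),np.sin(yaw); R=np.array([[c,-s,0],[s,c,0],[0,0,1]])
    return R@np.array([[np.cos(t),0,np.sin(t)],[0,1,0],[-np.sin(t),0,np.cos(t)]])
for use in("s","t","st"):
    def f(p):
        R=axes(p[3]); F=(C*47+[0,0,17])@R.T+p[:3]; F=np.r_[F,(C*47+[0,0,12])@R.T+p[:3]] ; K=np.array([0,0,47])@R.T+p[:3]; e=[]
        if "s" in use:e+=[bb(proj(S["scene"],F))-ls,proj(S["scene"],K)[0]-ks]
        if "t" in use:e+=[bb(proj(S["top"],F))-lt,proj(S["top"],K)[0]-kt]
        return np.concatenate(e)
    q=least_squares(f,[560,240,50,0]); print("lid",use,q.x[:3].round(1),np.degrees(q.x[3]).round(1),q.fun.round(1))
E
python3 fit.py
```

```text
jar s [ 475.7 -290.7] [ 0.1  0.5 -0.1 -0.4]
jar t [ 476.8 -289. ] [-0.3 -0.1  0.3  0.1]
jar st [ 476.3 -290.1] [ 0.7  0.5  0.4 -0.3  0.3  0.2  1.   0.4]
lid s [547.6 245.8  49.1] -20.5 [ 0.1  0.5  0.1  0.2 -0.1 -0.7]
lid t [556.4 243.3  45.6] -18.8 [ 0.1 -0.  -0.1  0.2 -0.  -0.2]
lid st [554.  239.3  54.5] -18.7 [ 0.6  0.2  0.9  0.3  1.  -1.   0.4  0.3  0.8  1.1  0.6  0.4]
```

```bash
cat > fit2.py <<'E'
from fit import *
p1=lambda x,y,ox,cx,cy: np.array([(x-ox+.5)/4-.5+cx,(y+.5)/4-.5+cy])
cs=np.array([p1(50,58,0,378,158),p1(265,20,0,378,158),p1(133,270,0,378,158),p1(352,222,0,378,158)])
ct=np.array([p1(658,275,400,143,210),p1(423,193,400,143,210),p1(778,85,400,143,210)])
L=np.array([[-56,-56,0],[-56,56,0],[56,-56,0],[56,56,0.]])
def f(p,sig=1.):
    R=axes(p[2]); c=np.array([p[0],p[1],p[11]]); os,ot=p[7:9],p[9:11]
    P=L@R.T+c; lid=c+R@np.array([p[3],p[4],0])
    F=np.r_[C*47+[0,0,17],C*47+[0,0,12]]@R.T+lid; K=lid+47*R[:,2]; J=C*46+[p[5],p[6],72]
    e=[]
    for s,o,cc,l,k,j in((S["scene"],os,cs,ls,ks,js),(S["top"],ot,ct,lt,kt,jt)):
        o2=np.r_[o,o]
        e+=[(proj(s,P)[:len(cc)]+o-cc).ravel()*.7,bb(proj(s,F))+o2-l,proj(s,K)[0]+o-k,bb(proj(s,J))+o2-j]
    return np.concatenate(e+[p[7:]/np.array([2,2,2,2,1])-np.array([0,0,0,0,55.3])])
q=least_squares(f,[560,240,-.33,0,0,476,-290,0,0,0,0,55.3]); p=q.x
R=axes(p[2]); lid=np.array([p[0],p[1],p[11]])+R@np.array([p[3],p[4],0])
if __name__=="__main__": print(p.round(2),np.degrees(p[2]),"\nlid",lid,"\n",q.fun.round(1))
E
python3 fit2.py | tail -6
```

```text
[ 5.5357e+02  2.3819e+02 -3.3000e-01  5.0000e-02  1.2700e+00  4.7570e+02
 -2.8949e+02 -7.8000e-01  3.0000e-01 -3.0000e-01 -6.5000e-01  5.5250e+01] -18.816273726684585 
lid [554.0191723  239.37926101  55.21909815] 
 [-0.2 -0.5 -0.2 -0.1 -0.1  0.3  0.3  1.  -0.1  0.1  0.2  0.3  0.2 -1.
  0.2  0.5 -0.2 -0.4  0.8 -0.   0.2 -0.2 -1.8  1.  -0.  -0.4  0.4  0.4
  0.2 -0.4 -0.3 -0.1  0.4  0.1 -0.4  0.1 -0.1 -0.3 -0.1]
```

```bash
cat >> h.py <<'E'
from scipy.spatial.transform import Rotation as Ro
def att(z,y):
    z=z/np.linalg.norm(z); y=y-z*(y@z); y/=np.linalg.norm(y)
    return Ro.from_matrix(np.c_[np.cross(y,z),y,z]).as_euler("xyz",degrees=True)
E
python3 - <<'E'
from fit2 import *
from h import *
from plant import *
a=R[:,2]
for sg in(1,-1):
    o=att(-a,sg*R[:,1]); print(sg,o.round(2))
    for d in(32,60,120): print(d,(lid+a*d).round(),None if (k:=solve_ik(lid+a*d,o)) is None else np.round(k))
    for yaw in(0,):
        od=att(np.array([0,0,-1.]),sg*R[:,1]); print(od)
        for z in(92,200): print(None if (k:=solve_ik([p[5],p[6],z],od)) is None else np.round(k))
print(readout.observe()["tool_rot"],readout.observe()["time"])
E
```

```text
jar s [ 475.7 -290.7] [ 0.1  0.5 -0.1 -0.4]
jar t [ 476.8 -289. ] [-0.3 -0.1  0.3  0.1]
jar st [ 476.3 -290.1] [ 0.7  0.5  0.4 -0.3  0.3  0.2  1.   0.4]
lid s [547.6 245.8  49.1] -20.5 [ 0.1  0.5  0.1  0.2 -0.1 -0.7]
lid t [556.4 243.3  45.6] -18.8 [ 0.1 -0.  -0.1  0.2 -0.  -0.2]
lid st [554.  239.3  54.5] -18.7 [ 0.6  0.2  0.9  0.3  1.  -1.   0.4  0.3  0.8  1.1  0.6  0.4]
1 [180.   -32.   161.18]
32 [570. 234.  82.] [ 10.  48.  83.  15.  78. -68.]
60 [584. 229. 106.] [ 10.  47.  81.  15.  82. -68.]
120 [614. 219. 157.] [  9.  46.  74.  14.  89. -67.]
[180.           0.         161.18372627]
[ -38.   34.  107.    0.   39. -109.]
[ -38.   25.  102.    0.   53. -109.]
-1 [180.    32.   -18.82]
32 [570. 234.  82.] [ 10.  48.  83.  15.  78. 112.]
60 [584. 229. 106.] [ 10.  47.  81.  15.  82. 112.]
120 [614. 219. 157.] [  9.  46.  74.  14.  89. 113.]
[180.           0.         -18.81627373]
[-38.  34. 107.  -0.  39.  71.]
[-38.  25. 102.  -0.  53.  71.]
[1.79991462e+02 2.57435685e-03 1.73486248e+01] 0.7
```

```bash
python3 - <<'E' | tail -n +7
from fit2 import *
from plant import *
a=R[:,2]; o=att(-a,R[:,1])
r.set_gripper(55)
r.movep(lid+a*110,o)
print("stop",r.move_straight(lid+a*33,o,vel=90,f_stop=6))
b=readout.observe(); print(b["time"],b["tool_pos"],(np.array(b["tool_pos"])-lid)@a,b["force"])
s=viewer.snapshot("scene"); t=viewer.snapshot("top")
cv2.imwrite("pics/c2.png",np.hstack([cv2.resize(s["img"][145:245,370:490,::-1],(400,333)),cv2.resize(t["img"][200:300,140:260,::-1],(400,333))]))
E
```

```text
stop False
5.35 [571.00917838 233.70276203  83.61435973] 33.57293194132159 [-0.64338892  1.0644635  -0.19808653]
```

View pics/c2.png

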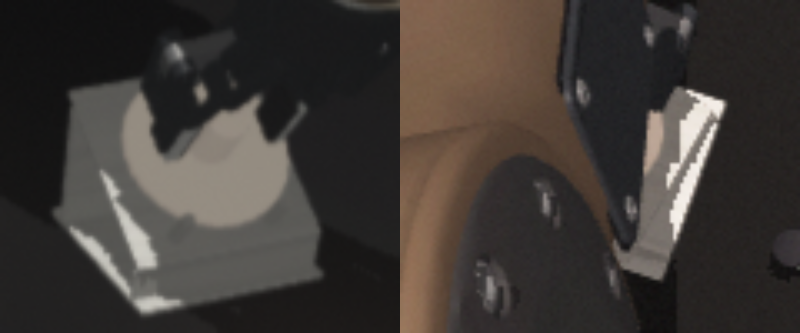

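The knob at composite (220,130) sits between the open fingers, so I'll close and lift.

```bash
python3 - <<'E' | tail -n +7
from fit2 import *
from plant import *
a=R[:,2]; o=att(-a,R[:,1])
r.set_gripper(10,40)
b=readout.observe(); print(b["time"],b["gripper_width"],b["gripper_force"])
r.move_straight(lid+a*110,o,vel=80)
od=att(np.array([0,0,-1.]),Ro.from_euler("z",-41,degrees=True).apply(R[:,1]))
r.movep([p[5],p[6],200],od)
r.move_straight([p[5],p[6],133],od,vel=80)
r.sleep(.2)
b=readout.observe(); print(b["time"],b["tool_pos"],b["tool_rot"],b["gripper_width"],b["gripper_force"],b["force"])
S={n:viewer.snapshot(n) for n in("scene","top")}; pickle.dump(S,open("S2.pkl","wb"))
s,t=S["scene"],S["top"]
cv2.imwrite("pics/c3.png",np.hstack([cv2.resize(s["img"][235:335,80:200,::-1],(400,333),interpolation=cv2.INTER_CUBIC),cv2.resize(t["img"][230:330,430:550,::-1],(400,333),interpolation=cv2.INTER_CUBIC)]))
E
```

```text
5.8333 22.797676133054573 39.20373201370239
10.0583 [ 475.80527794 -289.56969168  133.44998222] [1.79984265e+02 4.12602258e-02 1.20184943e+02] 22.15010148721401 39.172019362449646 [-0.47022975  0.8344278  -1.57273502]
```

View pics/c3.png

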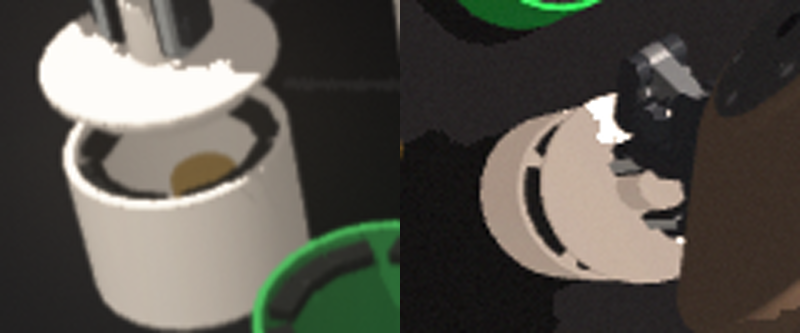

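```bash
python3 - <<'E' | tail -n +7
from fit2 import *
S=pickle.load(open("S2.pkl","rb")); k=10/3
g=lambda x,y,ox,cx,cy:((x-ox+.5)/k-.5+cx,(y+.5)/k-.5+cy)
sl,sb=g(38,131,0,80,235); sr,_=g(280,0,0,80,235); tl,tb=g(539,283,400,430,230)
jl,jb=g(62,210,0,80,235)
J=bb(proj(S["scene"],C*46+[p[5],p[6],72]))+np.r_[p[7:9],p[7:9]]; print("jar check",J[[0,3]]-[jl,jb])
def f(x):
    F=np.r_[C*47+[0,0,17],C*47+[0,0,12]]+x
    s=bb(proj(S["scene"],F))+np.r_[p[7:9],p[7:9]]; t=bb(proj(S["top"],F))+np.r_[p[9:],p[9:]][[0,1,3,4]]
    return np.r_[s[0]-sl,s[2]-sr,s[3]-sb,t[0]-tl,t[3]-tb,(x[2]-99.9)/1.5]
q=least_squares(f,[475,-289,100.]); print(q.x,q.fun.round(2)); print("pred",f(np.array([475.7,-289.5,99.9])).round(2))
# contour of top flange edge (left/bottom arc) 
x=least_squares(f,[475,-289,100.]).x
s,t=S["scene"],S["top"]; im={}
for n,o in(("scene",p[7:9]),("top",p[9:11])):
    I=cv2.resize(S[n]["img"][:,:,::-1],None,fx=4,fy=4,interpolation=cv2.INTER_CUBIC)
    for c,col in((C*47+[0,0,17]+x,(0,255,0)),(C*47+[0,0,12]+x,(255,128,0)),(C*46+[p[5],p[6],72],(0,0,255))):
        cv2.polylines(I,[np.int32((proj(S[n],c)+o+.5)*4-.5)],True,col,1)
    im[n]=I
cv2.imwrite("pics/c4.png",np.hstack([im["scene"][920:1320,320:720],im["top"][920:1320,1760:2160]]))
E
```

```text
jar check [ 0.55140783 -0.45221589]
[ 476.5698166  -289.15068364  100.35447698] [ 0.37 -0.08  0.32  0.2   0.3   0.3 ]
pred [-0.05 -0.54  0.37  0.35  0.84  0.  ]
```

View pics/c4.png

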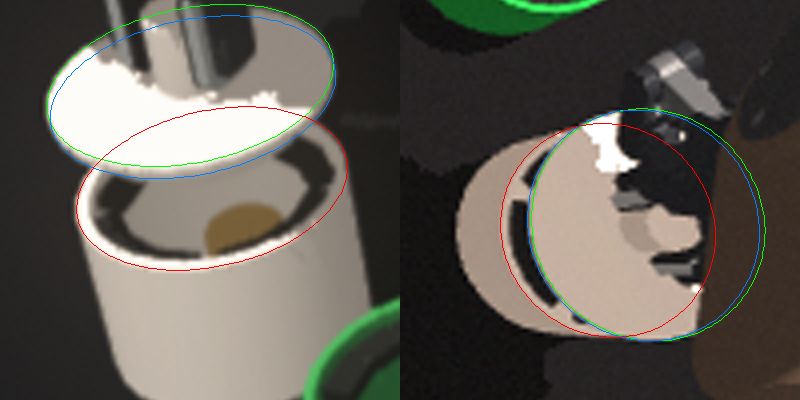

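The overlay matches: the lid is level, and its circle is within about 1 mm of the jar axis. I'll lower it and press.

```bash
python3 - <<'E' | tail -n +7
from fit2 import *
from plant import *
x,y=p[5]-.4,p[6]-.2
def rep(m):
    b=readout.observe(); print(m,round(b["time"],2),np.round(b["tool_pos"],2),np.round(b["force"],1),np.round(b["ft_torque"],2),round(b["gripper_width"],2))
    return b
r.set_gripper(10,80)
r.move_straight([x,y,110],vel=60,f_stop=6); rep("above")
h=r.move_straight([x,y,97],vel=15,f_stop=4); b=rep(f"contact {h}")
if b["tool_pos"][2]<103:
    h=r.move_straight([x,y,89],vel=12,f_stop=30); rep(f"press {h}")
E
```

```text
above 10.91 [ 475.24 -289.66  109.63] [-0.1  0.2 -1.2] [-0.01 -0.03 -0.  ] 21.87
contact True 11.53 [ 475.27 -289.67  100.63] [-0.1 -1.4  1.5] [ 0.02 -0.06  0.01] 21.76
press True 12.21 [ 475.25 -289.72   94.01] [-1.   0.8  7.5] [0.26 0.11 0.04] 21.28
```

```bash
python3 - <<'E' | tail -n +7
from fit2 import *
from plant import *
def rep(m):
    b=readout.observe(); print(m,round(b["time"],2),np.round(b["tool_pos"],2),np.round(b["force"],1),np.round(b["ft_torque"],2),round(b["gripper_width"],2))
    return b
b=rep("now"); q=np.array(b["tool_pos"])
print(r.move_straight(q-[0,0,5],vel=10,f_stop=40)); rep("press")
r.set_gripper(50); rep("open")
r.move_straight(q+[0,0,60],vel=80); r.set_gripper(0,40); rep("up")
# press on knob top (expected z 60+47=107, closed tips 11 ahead -> TCP 118)
print(r.move_straight(q*[1,1,0]+[0,0,110],vel=20,f_stop=30)); rep("knob")
r.move_straight(q*[1,1,0]+[0,0,200],vel=100)
r.movep([560,-60,300],[180,0,120]); rep("clear")
S={n:viewer.snapshot(n) for n in("scene","top")}; im={}
for n,o in(("scene",p[7:9]),("top",p[9:11])):
    I=cv2.resize(S[n]["img"][:,:,::-1],None,fx=4,fy=4,interpolation=cv2.INTER_CUBIC)
    for c,col in((C*47+[p[5],p[6],77],(0,255,0)),(C*47+[p[5],p[6],84],(0,0,255))):
        cv2.polylines(I,[np.int32((proj(S[n],c)+o+.5)*4-.5)],True,col,1)
    im[n]=I
cv2.imwrite("pics/c5.png",np.hstack([im["scene"][920:1320,320:720],im["top"][920:1320,1760:2160]]))
E
```

```text
now 12.21 [ 475.25 -289.72   94.01] [-1.   0.8  7.5] [0.26 0.11 0.04] 21.28
True
press 12.53 [ 475.27 -289.72   94.02] [-2.4  1.4  8.8] [0.24 0.18 0.03] 21.65
open 12.91 [ 475.22 -289.7    93.44] [-0.8  0.3  0.5] [-0.02  0.02  0.03] 50.09
up 14.35 [ 475.27 -289.74  153.98] [-0.7  0.   0.2] [ 0.03 -0.02  0.02] 0.13
True
knob 15.98 [ 475.35 -289.75  118.07] [-1.6  1.2  8.3] [ 0.22  0.31 -0.01] -0.11
clear 17.99 [559.74 -60.8  299.22] [-0.  -0.2  0.1] [-0.04  0.04  0.06] 0.32
```

View pics/c5.png

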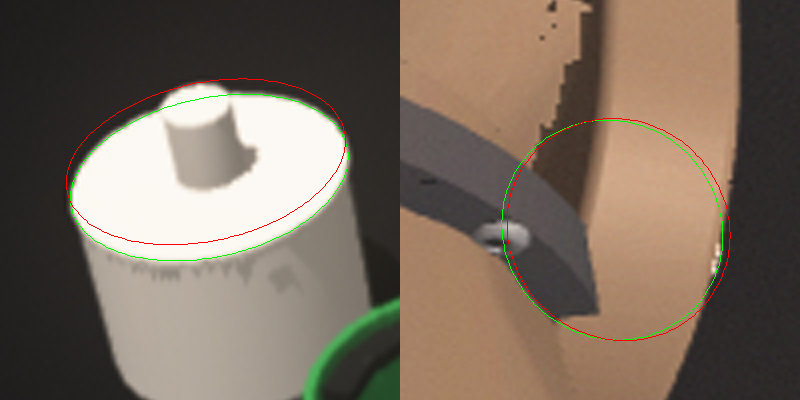

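The lid's flange lies on the seated outline (green) all round, and the knob top was met at 107.07 mm, which puts the origin at 60.1 mm. Before handing in, I'll check the bystanders.

```bash
python3 - <<'E'
from plant import *
s=viewer.snapshot("scene")
for q in("jar_b","vial_a","lid"):
    for d in viewer.search_frame(s,q): print(q,round(d["conf"],2),[round(b*w) for b,w in zip(d["box"],(640,480,640,480))])
print(sign_off(),readout.observe()["time"])
E
```

```text
jar_b 0.96 [274, 198, 332, 263]
jar_b 0.77 [101, 276, 171, 337]
jar_b 0.63 [155, 302, 234, 390]
vial_a 0.82 [245, 262, 262, 288]
vial_a 0.76 [350, 203, 366, 229]
lid 0.56 [100, 252, 164, 297]
lid 0.27 [100, 276, 175, 336]
the job is handed in; nothing more can be done
the job is handed in; nothing more can be done
```

The job is handed in: the lid is pressed fully home and level on the jar with the brass sample, its origin measured about 60.1 mm above the bench, and the other jar and both vials still show where they stood; no verdict came back.

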